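# Draw the end plug from a bearing block with a quarter-turn puller

## Robot

A 6-joint arm with a two-finger parallel gripper is mounted at the origin on a cart in front of the work surface, level with it; the furniture and walls round the work are solid. World frame = base frame: x ahead of the robot, y to its left, z up, the work surface at z = 0. Lengths are in mm, angles in rad, forces in N, time in s.
With the tool pointing down it reaches from about 425 to 950 mm from the base axis. Payload 3.5 kg.
Tool frame: the origin (TCP) lies on the centre line of the jaws, within the pads' length; the fingertips stand 25 mm ahead of it and the grasp point (between the pads) lies 6 mm ahead of it (tip_reach is the distance from the TCP to the fingertips, in mm); z points along the fingers, y is the line along which they close (so a half turn about z gives the same grasp; the last joint's range is limited). The gripper opens to 85 mm and grips with 20 to 120 N. Pads are 22 mm wide; open, the fingers measure 114 mm over their backs; the gripper's body (76 mm by 85 mm) begins 54 mm behind the grasp point. The pads swing forward as they close: fully open they stand 13 mm farther back than shut.
Start: joints at [-1.387, 0.286, 1.577, -0, 1.279, -0.15], TCP at [221.177, -637.72, 256.325] pointing down, gripper open.
Joint ranges: [-2.77, 2.77], [-0.9, 2.22], [0.21, 2.48], [-1.53, 4.67], [0.24, 2.81], [-2.84, 2.84]. Speed limits (rad/s): [2.79, 2.79, 3.14, 3.14, 3.14, 3.14].

## Interface

Orientations are given as a 3x3 rotation matrix whose columns are the frame's x, y, z axes.
In Python, from bench import * gives the robot as it stands. The module is installed in compiled form; this text tells all that it offers.
- The arm moves only by the shell command python3 -m creep 'ROWS' [FORCE]. ROWS is JSON, a list that holds one entry, the list of rows, each a list of 5 numbers: the finger opening in cm, from 0 to 8.54, then the shift along the tool's x, y, z in cm, then the turn about the tool's z in degrees. A call has 1 to 20 rows; each row shifts and turns the commanded pose from where the row before left it, along the tool's axes as they then stand; what a row does not reach is not made up. A row lasts 1/8 s, in which the tool goes at most 62.5 mm and 10.7 degrees, less where a joint would pass 70% of its speed; a pose out of reach is approached as far as the arm can. A call is refused whole if a number of a shift passes 6.25 or a number of a turn 10.7, either way. A call with a gripper value outside its range is refused whole. The fingers move at their own pace and stop on an object; FORCE is the grip in N (left out, the last holds). Time passes only in rows, so rows that do not move let the fingers close. It gives the time, the measured TCP pose, the force, the opening and the grip force at its end, in the units of the state.
- sense(): the state, without advancing time (a new reading comes with each control period).
- capture(name): name is "scene" or "top" or "wrist"; returns the picture (480x640x3 uint8, blue, green, red); there is no depth.
- camera_info(name): a dict with "intrinsics" (3x3 intrinsics, pixels), "k1" (the pictures are not rectified: a ray, as slopes to the right and down, at radius r is drawn at 1 + k1 r^2 times it, then the intrinsics apply), "T" (4x4, takes a point from camera to world coordinates). Camera axes: x right, y up, looking along -z (the intrinsics and any distortion apply to the point x, -y, -z); pixel columns grow to the right and rows downward; lengths in mm; the calibration is good to about 2 mm. A picture is of the moment at which its call begins: read the wrist's pose just before it. camera_info takes no time and is no camera call; for the wrist camera it gives the pose at the moment of the call.
- finish_job(): hands the job in; it is judged then, once.
Trained networks look in the newest picture that a camera, given by its name, has taken for a name from the list of things; names that differ only in an ending like _2 or _b are one class to them, and where a whole thing is asked for, a point or a joint stands for the part that bears it (a point fixed in the world has none). Each returns a list of dicts, best first, with "conf" (0 to 1); they miss things now and then, are a little off and sometimes report something else, mostly with a low value. They report only what shows in the picture. A call takes as long as a camera call. They do not tell look-alikes from the thing itself.
- silhouettes(camera, query): "region" (480x640 bool, what is visible of it) and "extent" ([left, top, right, bottom] in pixels, round what is visible of it).
The state is a dict: "time_s": time; "joints": joint angles; "dq": joint speeds; "effort": joint torques, N m; "eef_pos": TCP position; "ee_rot": TCP orientation; "contact_force": force on the tool from outside, world axes, zero at the start; "torque": the same for the moment, N m; "width": finger opening in mm; "gripper_force": force on a finger pad.
Only numpy, scipy, OpenCV 4.12 (cv2) and the standard library are available. Lean on these libraries where they do the work, as an engineer would, in place of code of your own. Each camera call takes 0.05 s, during which the arm holds its last target. There are 200 camera calls.

## Task

Use the red-handled puller from the wooden stand to draw the end plug out of the blue bearing block: feel gently for the thread start in the plug, go in until the collar seats, turn clockwise until it locks, and pull straight up. Then set the plug down gently, upright in the aluminium tray, leave the puller standing in it and let go. Do not touch the plug with the fingers, keep it upright, never force the thread, and leave the other things on the bench where they are.

Things in the scene. Friction and masses are not known exactly. Their poses are not given: they have to be found in the camera images.
- puller: Loose puller, 0.16 kg, upright in the stand. Origin at the tip of its nose, z up the rod, x along the pins and the flat of the handle (same after a half turn). From the tip: rod 11.6 diameter (first 3 mm only 8), pins z 4.5 to 10.5, dark collar 40 diameter z 21 to 27, hub, red flat handle 52 (x) x 14 (y) x 32, z 58 to 90: grip it across the 14 mm from above.
- puller_pins (a point): Centre of the puller's two side pins, 7.5 mm above its tip: one round cross pin through the rod, 24 long (x), 6 diameter.
- puller_grip (a point): Centre of the red handle, 74 mm above the puller's tip.
- plug: Loose steel end plug, about 0.35 to 0.45 kg, in the block. Origin at the centre of its underside, z up its axis. Spigot 34 diameter, z 0 to 26, floor 5 thick; oblong head 60 (x) x 44 (y) x 8, z 26 to 34, lying on the block between two steel ridges that keep it from turning; red dot on the head at +x. Hollow from the top, 29 diameter; the brass thread bush sits inside.
- plug_thread (a point): On the plug's axis, level with the top of the brass jaws, 32 mm above the underside (axes as the plug's). Two jaws, 6 high, leave a 15 hole for the rod and a straight slot 9 wide right across for the pins. The slot's direction is unknown, NOT given by any pose: from above it is turned anticlockwise from the plug's +x by 0.1 to 1.6 rad.
- plug_seat (a point): On the plug's axis, 13 mm above its underside: where the puller's tip is when the collar sits on the head. Pins off the slot rest on the jaws (tip 14.5 mm above this point); in line with it within about 0.15 rad they drop through, and at the seat lie 2.5 mm below the jaws, free to turn clockwise (from above) about 1.6 rad to stops in the bush; anticlockwise is blocked.
- plug_top (a point): Centre of the top face of the plug's head, 34 mm above its underside. The bush slips in the plug if twisted with more than 0.12 N m (harmless at the stops). At the stops, and up to 0.3 rad before, the pins lie under pockets 2.5 deep in the jaws; pulled up 5 mm into them (tip 18 above the underside) they cannot unlock while the plug hangs. Otherwise, or when swung or jerked, the plug may drop off.
- block: Fixed blue bearing block, 84 x 84 x 50 high, with bolted feet to 122 along x. Origin at the centre of its underside. The plug's spigot sits 26 deep in its bore (37 diameter); two spring-loaded rubber grips in the bore hold it with roughly 4 to 14 N in addition to the weight, until it has risen about 20 mm.
- stand: Fixed dark wooden block 70 x 70 x 45 high, origin at the centre of its underside; the puller hangs by its collar in its hole of 30 diameter, tip 24 above the bench. Stand, block and tray stand in front of a bench polisher whose wheel reaches forward to x = 0.50 between y = -0.12 and 0.03 and 0.25 high: pass in front of it.
- tray: Fixed square aluminium tray 100 x 100 x 18 high, wall 4, origin at the centre of its underside.
- tray_in (a point): Centre of the tray's inner floor.
- pliers: Bystander, loose: pliers with dark blue handles, 143x48x13 mm. Origin at the centre of its underside.
- tin: Bystander, loose: flat white tin with green top, 59 diameter x 24 mm. Origin at the centre of its underside.
- glue: Bystander, loose: thin pale blue glue bottle, 27 diameter x 99 mm. Origin at the centre of its underside.
- cutters: Bystander, loose: side cutters with black handles, 125x48x13 mm. Origin at the centre of its underside.
There are look-alikes about, which are no part of the job. Leave any orange or turquoise look-alike of the puller alone.

How it is judged (in metres and radians):
On the way, in this order (a step that is already met when the one before it is completed fails the run):
1. the puller's pins have dropped through the jaws of the plug (tip less than 21 mm above the plug's underside, within 6 mm of its axis) while the plug still sits in the block (z of puller in the frame of plug between 0 and 0.021 m and x of puller in the frame of plug between -0.006 and 0.006 m and y of puller in the frame of plug between -0.006 and 0.006 m and z of plug in the frame of block below 0.03 m), for 0.1 s.
2. the plug has been pulled clear of the block on the puller (z of puller in the frame of plug between 0 and 0.021 m and x of puller in the frame of plug between -0.006 and 0.006 m and y of puller in the frame of plug between -0.006 and 0.006 m and z of plug in the frame of block above 0.055 m), for 0.2 s.
At the end, for the whole second after the job is handed in: The plug stands upright (within 0.12 rad) and at rest on the floor of the tray, its centre within 36 mm of the tray's centre along each side, with the puller's pins still inside it (tip less than 21 mm above the plug's underside, within 6 mm of its axis), released (z of puller in the frame of plug between 0 and 0.021 m and x of puller in the frame of plug between -0.006 and 0.006 m and y of puller in the frame of plug between -0.006 and 0.006 m and x of plug in the frame of tray between -0.036 and 0.036 m and y of plug in the frame of tray between -0.036 and 0.036 m and z of plug in the frame of tray_in below 0.004 m and angle between plug's own z axis and vertical below 0.12 rad and linear speed of plug below 0.02 m/s and linear speed of puller below 0.03 m/s); the robot touches nothing.
It fails at once if puller forced against the plug while that sits in the block (more than 45 N between them) (contact force between puller and plug above 45 N and z of plug in the frame of block below 0.03 m and horizontal distance between plug and block below 0.02 m).
It fails at once if fingers touch the plug (more than 1 N) (contact force between the fingers and plug above 1 N).
It fails at once if the plug tilts more than 0.4 rad (angle between plug's own z axis and vertical above 0.4 rad).
It fails at once if the plug is set down hard (more than 60 N on the tray) (contact force between plug and tray above 60 N).
It fails at once if the pliers, tin, glue bottle or cutters are moved more than 30 mm (distance of any of pliers, tin, glue, cutters from where it was at the start of the episode above 0.03 m).
It also fails if it takes over 72 s, if anything falls off the work surface, if the arm or the gripper's body presses on something with over 40 N, if the wrist force passes 120 N, or if a joint passes its speed limit or range.

## Working session

There is one attempt and no reset: what is moved stays moved. The work goes in short steps, Python scripts to look and compute and a shell command to move; the robot and the scene stay as the last step left them, time stands still between calls to the robot, and variables do not carry over. Pictures are saved under pics/ and viewed, at most 10 in all, crops included, and the job is handed in when it is done.

```bash
mkdir -p pics
cat > h.py <<'E'
from bench import *
import numpy as np, cv2
def und(ci,px):
    K=np.array(ci["intrinsics"]);p=np.array([(px[0]-K[0,2])/K[0,0],(px[1]-K[1,2])/K[1,1]])
    q=p.copy()
    for _ in range(30): q=p/(1+ci["k1"]*(q@q))
    return q
def ray(ci,px):
    q=und(ci,px);T=np.array(ci["T"]);d=T[:3,:3]@np.array([q[0],-q[1],-1.]);return T[:3,3],d/np.linalg.norm(d)
def atz(ci,px,z):
    o,d=ray(ci,px);return o+d*(z-o[2])/d[2]
def tri(rs):
    A=np.zeros((3,3));b=np.zeros(3)
    for o,d in rs:
        P=np.eye(3)-np.outer(d,d);A+=P;b+=P@o
    x=np.linalg.solve(A,b);return x,[float(np.linalg.norm((np.eye(3)-np.outer(d,d))@(x-o))) for o,d in rs]
def proj(ci,P):
    T=np.array(ci["T"]);K=np.array(ci["intrinsics"]);c=T[:3,:3].T@(np.array(P)-T[:3,3]);u=np.array([c[0],-c[1]])/-c[2]
    u=u*(1+ci["k1"]*(u@u));return K[:2,:2]@u+K[:2,2]
E
python3 - <<'E'
from h import *
np.set_printoptions(precision=1,suppress=True)
ims=[]
for n in ("scene","top"):
    im=capture(n);cv2.imwrite(f"pics/{n}0.png",im)
    ci=camera_info(n);print(n,ci["intrinsics"],ci["k1"],np.array(ci["T"]))
    for q in ("puller","plug","block","stand","tray","pliers","tin","glue","cutters"):
        for s in silhouettes(n,q)[:4]:
            ys,xs=np.nonzero(s["region"]);print(q,round(s["conf"],2),s["extent"],xs.mean().round(1),ys.mean().round(1))
print(sense()["time_s"],sense()["ee_rot"])
E
```

```text
scene [[482.8   0.  321.2]
 [  0.  482.8 234.4]
 [  0.    0.    1. ]] -0.08060986806701509 [[   0.8    0.5   -0.4  105.1]
 [  -0.6    0.6   -0.5 -659.9]
 [  -0.     0.6    0.8  948.3]
 [   0.     0.     0.     1. ]]
puller 0.9 [289.7, 238.0, 307.2, 273.7] 298.9 254.5
puller 0.63 [402.4, 329.1, 420.2, 355.5] 408.5 340.8
plug 0.74 [351.1, 289.1, 385.9, 317.7] 368.9 302.3
plug 0.4 [367.2, 208.9, 379.2, 238.6] 372.2 225.1
block 0.84 [338.8, 280.2, 395.2, 342.4] 364.2 314.5
stand 0.87 [288.3, 250.0, 320.3, 286.3] 309.6 269.2
tray 0.86 [238.9, 184.1, 287.3, 223.2] 261.3 206.4
tin 0.78 [383.6, 238.6, 408.5, 261.4] 395.3 249.0
tin 0.52 [237.3, 183.0, 288.5, 224.0] 261.5 206.2
glue 0.69 [366.3, 208.0, 376.7, 237.5] 372.3 225.1
top [[436.4   0.  317. ]
 [  0.  436.4 237. ]
 [  0.    0.    1. ]] -0.0450411961550455 [[  -0.     1.    -0.2  319.1]
 [  -1.    -0.     0.   -82.8]
 [  -0.     0.2    1.  1004.1]
 [   0.     0.     0.     1. ]]
puller 0.92 [473.5, 275.6, 500.6, 300.9] 485.1 286.2
puller 0.79 [463.1, 234.4, 486.7, 253.7] 474.6 244.6
puller 0.61 [319.7, 261.3, 354.2, 293.4] 336.4 278.1
puller 0.54 [329.7, 255.3, 347.8, 288.4] 336.2 274.0
plug 0.73 [405.2, 236.2, 428.3, 261.6] 416.6 247.8
block 0.98 [388.6, 224.0, 438.6, 280.0] 412.6 251.8
stand 0.17 [405.0, 233.4, 430.3, 263.4] 416.7 247.5
tray 0.93 [217.0, 244.3, 264.2, 291.2] 237.5 267.1
pliers 0.64 [378.3, 291.6, 435.0, 317.0] 409.2 304.3
tin 0.68 [358.6, 175.5, 385.6, 199.0] 369.4 185.0
glue 0.54 [338.8, 184.3, 346.2, 196.0] 341.6 190.8
glue 0.36 [321.2, 258.6, 353.1, 291.7] 336.0 277.8
glue 0.26 [331.8, 258.1, 347.2, 285.3] 337.2 273.9
cutters 0.84 [141.4, 290.4, 200.6, 323.4] 168.8 302.9
1.0 [[ 0.9  0.3  0. ]
 [ 0.3 -0.9 -0. ]
 [-0.   0.  -1. ]]
```

View pics/scene0.png

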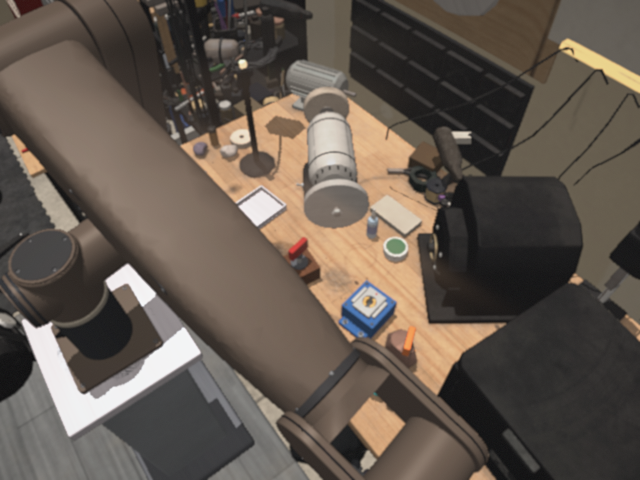

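View pics/top0.png

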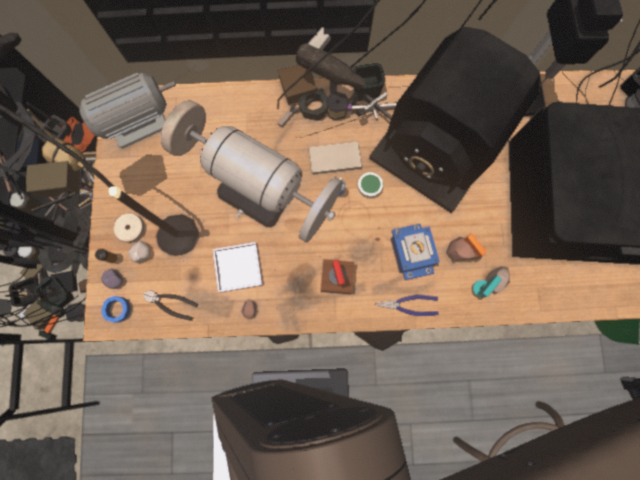

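The top view shows three look-alikes: a red handle on the square wooden stand (338,272), an orange one (474,243) and a turquoise one (487,287). The plug and block are at (416,248) and the tray at (238,267). The scene view has the red handle at (299,248) and the block at (368,305). I choose red.

Run:
```python
from h import *
np.set_printoptions(precision=1,suppress=True)
C={n:camera_info(n) for n in("scene","top")}
I={n:cv2.imread(f"pics/{n}0.png") for n in C}
def red(im,box):
    x0,y0,x1,y1=box;h=cv2.cvtColor(im,cv2.COLOR_BGR2HSV)
    m=(((h[...,0]<6)|(h[...,0]>172))&(h[...,1]>150)&(h[...,2]>80)).astype(np.uint8)
    k=np.zeros_like(m);k[y0:y1,x0:x1]=1;return m*k
rs=[]
for n,b in(("scene",(285,230,315,280)),("top",(318,250,358,300))):
    m=red(I[n],b);ys,xs=np.nonzero(m);c=(xs.mean(),ys.mean());print(n,len(xs),c,xs.min(),xs.max(),ys.min(),ys.max());rs.append(ray(C[n],c))
    if n=="top":
        print(cv2.minAreaRect(np.c_[xs,ys].astype(np.float32)))
print("handle",tri(rs))
print("plug tri",tri([ray(C["scene"],(369,301)),ray(C["top"],(416.5,248))]),atz(C["top"],(416.5,248),58))
print("tray",tri([ray(C["scene"],(261.5,206)),ray(C["top"],(237.8,267))]),atz(C["top"],(237.8,267),10))
for nm,p in (("pliers",(409,304)),("tin",(370,184)),("cutters",(169,303))): print(nm,atz(C["top"],p,10))
c=cv2.resize(I["top"][225:325,290:450],None,fx=5,fy=5,interpolation=cv2.INTER_CUBIC);cv2.imwrite("pics/crop1.png",c)
s=sense();print(s["ee_rot"],s["eef_pos"]);w=camera_info("wrist");print(w["intrinsics"],w["k1"]);R=np.array(s["ee_rot"]);T=np.array(w["T"]);print(R.T@(T[:3,3]-s["eef_pos"]),R.T@T[:3,:3])
```

```text
scene 143 (np.float64(296.06293706293707), np.float64(247.93006993006992)) 289 305 238 258
top 166 (np.float64(338.355421686747), np.float64(272.0722891566265)) 333 344 260 284
((338.4187927246094, 272.0238952636719), (24.999937057495117, 6.997725009918213), 73.61045837402344)
handle (array([ 432. , -124.8,  102.4]), [1.3964131237299655, 1.3964131237299275])
plug tri (array([ 487.4, -303.3,   56.7]), [1.951943722564523, 1.9519437225644858]) [ 485.4 -302.1   58. ]
tray (array([469.1,  99.3,  11.2]), [3.9633425424121143, 3.9633425424119912]) [465.5 100.9  10. ]
pliers [ 366.2 -285.6   10. ]
tin [ 653.3 -215.3   10. ]
cutters [388.8 258.4  10. ]
[[ 0.9  0.3  0. ]
 [ 0.3 -0.9 -0. ]
 [-0.   0.  -1. ]] [ 221.2 -637.7  256.4]
[[405.7   0.  318. ]
 [  0.  405.7 246.4]
 [  0.    0.    1. ]] -0.01895240902638461
[  68.8   -0.2 -117.9] [[ 0.   1.   0.3]
 [ 1.  -0.  -0. ]
 [-0.   0.3 -1. ]]
```

View pics/crop1.png

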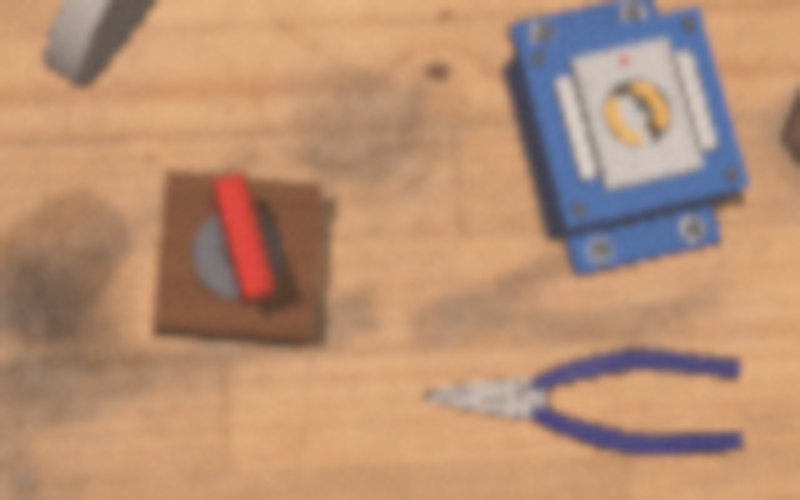

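The crop confirms it: red handle on the square brown stand, grey collar, handle yaw about +16°. The plug has its red dot near the top, brass jaws and a diagonal slot. I'll go over the plug first with the wrist camera.

```bash
cat >> h.py <<'E'
def go(x,y,z,yaw=None,turn_first=False):
    s=sense();R=np.array(s["ee_rot"]);p=np.array(s["eef_pos"]);w=np.degrees(np.arctan2(R[1,0],R[0,0]))
    dt=0 if yaw is None else -(yaw-w)
    Rm=R
    if turn_first:
        a=np.radians(dt);Rm=R@np.array([[np.cos(a),-np.sin(a),0],[np.sin(a),np.cos(a),0],[0,0,1]])
    d=Rm.T@(np.array([x,y,z])-p)/10
    print("t",round(s["time_s"],2),"p",p.round(1),"yaw",round(w,2),"q",np.round(s["joints"],2),"| shift cm",d.round(2),"turn",round(dt,2))
    print("F",np.round(s["contact_force"],2),"M",np.round(s["torque"],3),"w",round(s["width"],2),"gf",round(s["gripper_force"],1))
E
python3 -c "
from h import *
go(480,-302,216)"
```

```text
t 1.0 p [ 221.2 -637.7  256.4] yaw 19.13 q [-1.39  0.29  1.58 -0.    1.28 -0.15] | shift cm [ 35.45 -23.24   4.03] turn 0
F [ 0.14 -0.19  0.45] M [ 0.068 -0.015 -0.011] w 85.98 gf 0.0
```

```bash
python3 -m creep '[[[8.5,2.95,-1.94,0.34,0],[8.5,2.95,-1.94,0.34,0],[8.5,2.95,-1.94,0.34,0],[8.5,2.95,-1.94,0.34,0],[8.5,2.95,-1.94,0.34,0],[8.5,2.95,-1.94,0.34,0],[8.5,2.95,-1.94,0.34,0],[8.5,2.95,-1.94,0.34,0],[8.5,2.95,-1.94,0.34,0],[8.5,2.95,-1.94,0.34,0],[8.5,2.95,-1.94,0.34,0],[8.5,2.95,-1.94,0.34,0],[8.5,0,0,0,0]]]'
python3 - <<'E'
from h import *
go(432,-125,230)
ci=camera_info("wrist");im=capture("wrist");np.savez("w1.npz",T=ci["T"]);cv2.imwrite("pics/w1.png",im)
for q in("plug","plug_top","block"):
    for s in silhouettes("wrist",q)[:2]: print(q,s["conf"],s["extent"])
print(proj(ci,(486,-302,58)))
E
```

```text
time_s: 2.62
eef_pos: [480.2, -300.0, 215.3]
ee_rot: [[0.944, 0.331, -0.0], [0.331, -0.944, 0.001], [-0.0, -0.001, -1.0]]
contact_force: [-0.3, -0.5, 0.0]
width: 84.9
gripper_force: 0.0
t 2.62 p [ 480.2 -300.   215.3] yaw 19.32 q [-0.74  0.09  1.89  0.    1.17  0.5 ] | shift cm [  1.24 -18.11  -1.46] turn 0
F [-0.28 -0.53  0.03] M [0.005 0.059 0.027] w 84.92 gf 0.0
plug 0.97 [292.6, 177.4, 365.6, 275.8]
plug_top 0.82 [292.4, 178.6, 364.1, 273.2]
plug_top 0.32 [0.0, 185.2, 97.3, 280.1]
block 0.57 [266.3, 129.2, 394.8, 290.0]
[323.55263602 227.88650479]
```

View pics/w1.png

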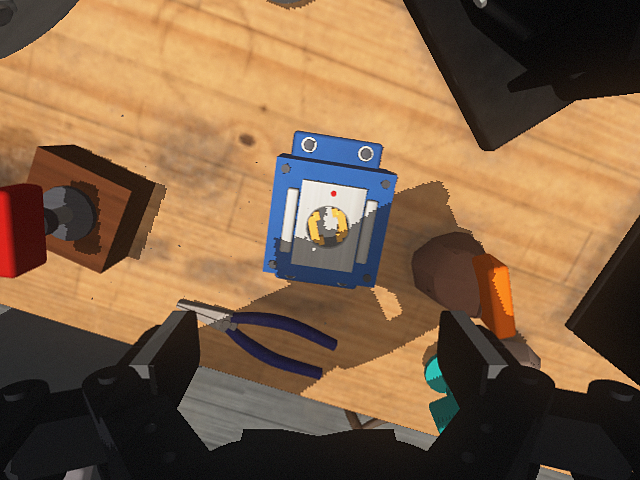

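The wrist view shows the plug head centred near (328,226), red dot at (333,194), and an oblique slot between the brass jaws. The puller is at the left edge. I'll rectify the plug's top plane to read the slot.

```bash
cat >> h.py <<'E'
def ortho(ci,im,cx,cy,z,half,n):
    # world x right, y up
    g=np.linspace(-half,half,n);X,Y=np.meshgrid(cx+g,cy-g)
    T=np.array(ci["T"]);K=np.array(ci["intrinsics"]);P=np.stack([X,Y,np.full_like(X,z)],-1)-T[:3,3];c=P@T[:3,:3]
    u=c[...,0]/-c[...,2];v=-c[...,1]/-c[...,2];f=1+ci["k1"]*(u*u+v*v)
    return cv2.remap(im,(K[0,0]*u*f+K[0,2]).astype(np.float32),(K[1,1]*v*f+K[1,2]).astype(np.float32),cv2.INTER_CUBIC)
E
python3 - <<'E'
from h import *
ci=camera_info("wrist");ci["T"]=np.load("w1.npz")["T"];im=cv2.imread("pics/w1.png")
o=ortho(ci,im,486,-302,58,45,600)
for k in range(0,600,67): cv2.putText(o,str(k),(k,595),0,.35,(255,255,255))
cv2.imwrite("pics/o1.png",o)
print(tri([ray(ci,(328,226)),ray(camera_info("top"),(417,248)),ray(camera_info("scene"),(369,301))]))
E
```

```text
(array([ 487.51935984, -304.09416895,   57.23554765]), [0.7558939688314205, 2.124925139831267, 1.5060740383540168])
```

View pics/o1.png

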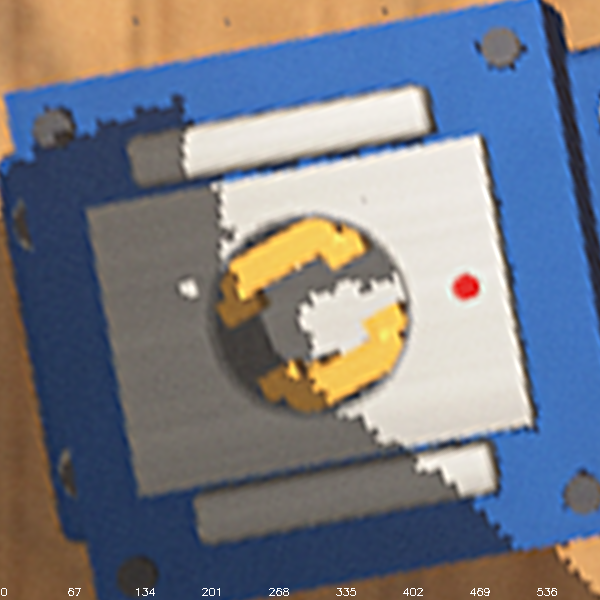

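The slot runs at about +29° in world (0.32 rad from plug +x, which is at about +10.5°). It is 9.0 mm wide and the head measures 59.5 x 44.5, so both match. Head centre by the wrist view is about (487.7, -304.5). Next, over the puller.

```bash
python3 -m creep '[[[8.5,0.2,-3,-0.4,0],[8.5,0.2,-3,-0.4,0],[8.5,0.2,-3,-0.4,0],[8.5,0.2,-3,-0.4,0],[8.5,0.2,-3,-0.4,0],[8.5,0.2,-3,-0.4,0],[8.5,0,0,0,3.5],[8.5,0,0,0,0]]]'
cat > red.py <<'E'
from h import *
def hand(im):
    h=cv2.cvtColor(im,cv2.COLOR_BGR2HSV);m=(((h[...,0]<5)|(h[...,0]>172))&(h[...,1]>140)&(h[...,2]>60)).astype(np.uint8)
    n,l,st,c=cv2.connectedComponentsWithStats(m);k=1+np.argmax(st[1:,4]);return l==k,st[k],c[k]
E
python3 - <<'E'
from red import *
go(432,-125,230)
ci=camera_info("wrist");im=capture("wrist");np.savez("w2.npz",T=ci["T"]);cv2.imwrite("pics/w2.png",im)
m,st,c=hand(im);print(st,c)
for z in(114,98): print(atz(ci,c,z))
# combined: lateral fit using top-face
o=ortho(ci,im,432,-125,114,50,600);cv2.imwrite("pics/o2.png",o)
m,st,c=hand(o);print(st,cv2.minAreaRect(np.argwhere(m)[:,::-1].astype(np.float32)))
for q in("puller","puller_grip"):
    for s in silhouettes("wrist",q)[:2]: print(q,s["conf"],s["extent"])
E
```

```text
time_s: 3.82
eef_pos: [431.6, -128.4, 239.9]
ee_rot: [[0.963, 0.269, 0.001], [0.269, -0.963, -0.001], [0.001, 0.001, -1.0]]
contact_force: [0.3, -0.4, 0.4]
width: 85.0
gripper_force: 0.0
t 3.83 p [ 431.6 -128.4  239.9] yaw 15.6 q [-0.52 -0.22  2.12 -0.    1.23  0.78] | shift cm [ 0.13 -0.32  0.99] turn 0
F [ 0.34 -0.42  0.35] M [-0.025  0.077 -0.02 ] w 85.03 gf 0.0
[ 302  195   26   86 1777] [314.10692178 238.2374789 ]
[ 436.31023311 -124.6391801   114.        ]
[ 432.28601131 -125.62467133   98.        ]
[  157   230   331   139 25442] ((322.62408447265625, 297.44818115234375), (84.32848358154297, 330.0943603515625), 78.0481185913086)
puller 0.61 [287.3, 197.1, 341.4, 284.2]
puller 0.16 [522.1, 173.3, 597.6, 258.8]
puller_grip 0.83 [290.1, 195.3, 340.5, 281.6]
puller_grip 0.63 [612.8, 328.9, 639.1, 366.8]
```

View pics/o2.png

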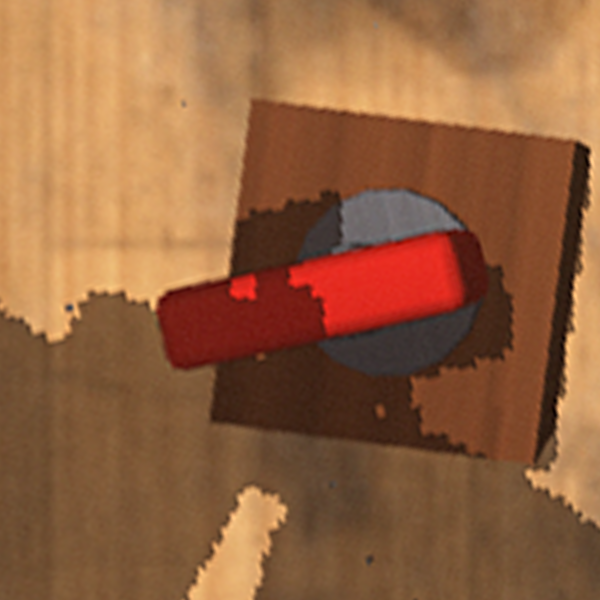

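The rectified view at z=114 shows the handle's top face centred at (314,301) px, so (434.3,-125.2), with yaw about 13° and length 50 mm. The collar centre at z=51 comes to (433.8,-125.3), so the puller is upright. Descending.

```bash
python3 -m creep '[[[8.5,0,0,0,2.6],[8.5,0.3,-0.25,0,0],[8.5,0,0,2.5,0],[8.5,0,0,2.5,0],[8.5,0,0,2.5,0],[8.5,0,0,2.5,0],[8.5,0,0,2.0,0],[8.5,0,0,1.5,0],[8.5,0,0,0,0],[8.5,0,0,0,0]]]'
python3 -c "
from h import *
go(434,-125.3,104,13)"
```

```text
time_s: 5.22
eef_pos: [434.7, -125.0, 105.2]
ee_rot: [[0.974, 0.226, 0.001], [0.226, -0.974, -0.001], [0.001, 0.001, -1.0]]
contact_force: [0.3, -0.3, -0.5]
width: 85.0
gripper_force: 0.0
t 5.22 p [ 434.7 -125.   105.2] yaw 13.04 q [-0.5  -0.02  2.22  0.    0.94  0.84] | shift cm [-0.07  0.01  0.12] turn 0.04
F [ 0.35 -0.29 -0.49] M [-0.03  -0.019  0.023] w 84.98 gf 0.0
```

Close gently first, then firm.

```bash
python3 -m creep '[[[4,-0.05,0,0.1,0],[2.5,0,0,0,0],[1.0,0,0,0,0],[1.0,0,0,0,0],[1.0,0,0,0,0],[1.0,0,0,0,0],[1.0,0,0,0,0],[1.0,0,0,0,0],[1.0,0,0,0,0],[1.0,0,0,0,0]]]' 70
python3 -c "
from h import *
go(434,-125.3,104,13)"
```

```text
time_s: 6.48
eef_pos: [433.9, -125.1, 104.0]
ee_rot: [[0.974, 0.226, 0.001], [0.226, -0.974, -0.001], [0.0, 0.001, -1.0]]
contact_force: [-1.3, -1.0, 5.7]
width: 13.1
gripper_force: 68.7
t 6.47 p [ 433.9 -125.1  104. ] yaw 13.03 q [-0.51 -0.02  2.22 -0.    0.94  0.84] | shift cm [ 0.    0.02 -0.  ] turn 0.03
F [-1.28 -1.03  5.7 ] M [-0.337  0.258  0.035] w 13.11 gf 68.7
```

```bash
python3 -m creep '[[[1,0,0,-1,0],[1,0,0,-2,0],[1,0,0,-2,0],[1,0,0,-2,0],[1,0,0,-1,0],[1,0.14,2.33,0,0],[1,0.14,2.33,0,0],[1,0.14,2.33,0,0],[1,0.14,2.33,0,0],[1,0.14,2.33,0,0],[1,0.14,2.33,0,0],[1,0.14,2.33,0,0],[1,0.14,2.33,0,0],[1,0,0,0,-5.4],[1,0,0,0,-5.3],[1,0,0,0,-5.3],[1,0,0,0,0],[1,0,0,0,0]]]'
python3 - <<'E'
from h import *
go(487.6,-304.3,184,29)
im=capture("wrist");ci=camera_info("wrist");s=sense();p=np.array(s["eef_pos"])
P=lambda dz:proj(ci,[p[0],p[1],p[2]+dz])
print("axis px tip,collar top,handle top",P(-80),P(-53),P(10),"plug",proj(ci,(487.6,-304.3,58)))
cv2.imwrite("pics/w3.png",im[120:420,140:540]);
a=cv2.resize(im[120:420,140:540],None,fx=2,fy=2);cv2.imwrite("pics/w3c.png",a)
E
```

```text
time_s: 8.72
eef_pos: [486.5, -304.3, 183.3]
ee_rot: [[0.875, 0.484, -0.0], [0.484, -0.875, 0.0], [-0.0, -0.0, -1.0]]
contact_force: [-0.9, -1.2, -0.6]
width: 13.3
gripper_force: 68.4
t 8.72 p [ 486.5 -304.3  183.3] yaw 28.94 q [-0.74  0.14  1.89  0.    1.11  0.33] | shift cm [ 0.09  0.05 -0.07] turn -0.06
F [-0.88 -1.2  -0.62] M [ 0.016 -0.023 -0.002] w 13.32 gf 68.4
axis px tip,collar top,handle top [318.02037716 270.9441859 ] [318.06033188 290.60252611] [318.21915804 368.72274898] plug [318.95728525 245.66532371]
```

View pics/w3c.png

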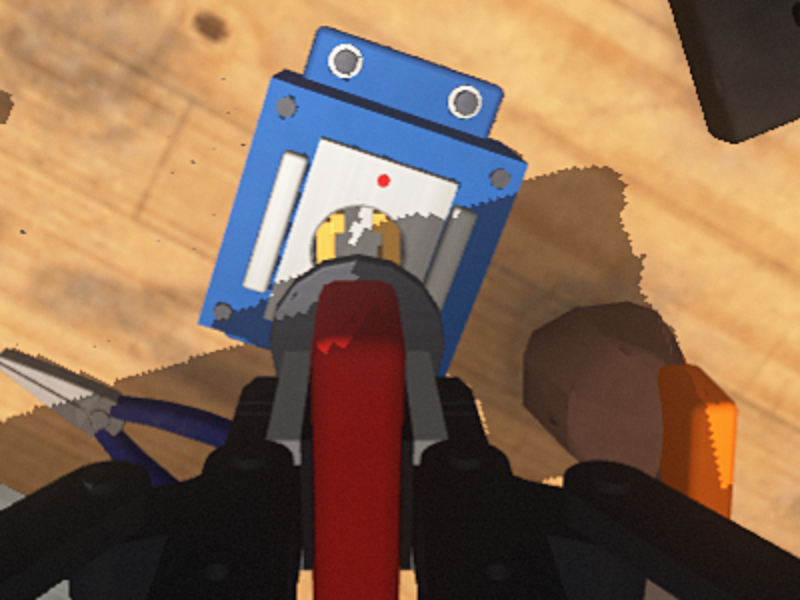

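The crop shows the slot parallel to the tool x axis. The plug's hole centre is at u≈360, the collar's at u≈357, about 0.8 mm to tool +y. Correcting that and descending to just above the jaws.

```bash
python3 -m creep '[[[1,0.09,0.07,0,0],[1,0,0,1,0],[1,0,0,1,0],[1,0,0,1,0],[1,0,0,1,0],[1,0,0,0.5,0],[1,0,0,0,0],[1,0,0,0,0]]]'; python3 -c "
from h import *
go(487.6,-304.4,134,29)"
```

```text
time_s: 9.78
eef_pos: [487.9, -304.3, 139.0]
ee_rot: [[0.874, 0.485, 0.001], [0.485, -0.874, -0.001], [0.0, 0.001, -1.0]]
contact_force: [0.2, -0.1, -1.9]
width: 13.1
gripper_force: 68.4
t 9.78 p [ 487.9 -304.3  139. ] yaw 29.03 q [-0.73  0.19  1.92  0.    1.03  0.33] | shift cm [-0.03 -0.    0.5 ] turn 0.03
F [ 0.21 -0.07 -1.89] M [-0.034  0.024 -0.017] w 13.1 gf 68.4
```

```bash
python3 -m creep '[[[1,0,0,0.2,0],[1,0,0,0.2,0],[1,0,0,0.2,0],[1,0,0,0.1,0],[1,0,0,0,0]]]'; python3 -c "
from h import *
go(487.6,-304.4,130,29)"; python3 -m creep '[[[1,0,0,0.1,0],[1,0,0,0,0]]]';python3 -m creep '[[[1,0,0,0.1,0],[1,0,0,0,0]]]'
```

```text
time_s: 10.4
eef_pos: [487.6, -304.0, 131.3]
ee_rot: [[0.874, 0.485, -0.0], [0.485, -0.874, 0.0], [-0.0, -0.0, -1.0]]
contact_force: [-0.0, -0.6, -1.3]
width: 13.3
gripper_force: 68.4
t 10.4 p [ 487.6 -304.   131.3] yaw 29.02 q [-0.73  0.2   1.92  0.    1.02  0.33] | shift cm [-0.02  0.04  0.13] turn 0.02
F [-0.02 -0.56 -1.32] M [ 0.058  0.032 -0.027] w 13.32 gf 68.4
time_s: 10.65
eef_pos: [487.6, -304.0, 130.5]
ee_rot: [[0.874, 0.485, -0.0], [0.485, -0.874, 0.0], [-0.0, -0.0, -1.0]]
contact_force: [-0.4, -0.2, -1.3]
width: 12.9
gripper_force: 68.4
time_s: 10.9
eef_pos: [487.6, -304.0, 129.4]
ee_rot: [[0.874, 0.485, -0.0], [0.485, -0.874, 0.0], [-0.0, -0.0, -1.0]]
contact_force: [-0.5, 0.0, -1.9]
width: 13.6
gripper_force: 68.4
```

No contact at the expected jaw height, so the pins seem to be entering. Continuing in small steps.

```bash
for i in 1 2; do python3 -m creep '[[[1,0,0,0.1,0],[1,0,0,0.1,0],[1,0,0,0,0]]]' | grep -E 'pos|contact'; done; python3 -m creep '[[[1,0,0,0.1,0],[1,0,0,0.1,0],[1,0,0,0.1,0],[1,0,0,0,0]]]' | grep -E 'pos|contact'
```

```text
eef_pos: [487.6, -304.0, 127.3]
contact_force: [-0.7, 0.4, -1.9]
eef_pos: [487.6, -304.0, 125.4]
contact_force: [-0.9, -0.1, -1.4]
eef_pos: [487.6, -304.0, 122.4]
contact_force: [0.4, -0.1, -2.3]
```

```bash
python3 -m creep '[[[1,0,0,0.1,0],[1,0,0,0.1,0],[1,0,0,0.1,0],[1,0,0,0,0]]]' | grep -E 'pos|contact'; for i in 1 2 3; do python3 -m creep '[[[1,0,0,0.06,0],[1,0,0,0,0]]]' | grep -E 'pos|contact'; done
```

```text
eef_pos: [487.6, -304.0, 119.4]
contact_force: [-0.4, -0.0, -2.0]
eef_pos: [487.6, -304.0, 118.9]
contact_force: [0.4, -0.1, -1.6]
eef_pos: [487.6, -304.0, 118.2]
contact_force: [0.3, -0.5, -1.8]
eef_pos: [487.6, -304.0, 117.6]
contact_force: [-0.7, -0.1, -1.1]
```

```bash
for i in 1 2; do python3 -m creep '[[[1,0,0,0.05,0],[1,0,0,0,0],[1,0,0,0,0]]]' | grep -E 'pos|contact'; done
```

```text
eef_pos: [487.6, -304.0, 117.2]
contact_force: [0.4, 0.8, -0.7]
eef_pos: [487.7, -304.1, 117.1]
contact_force: [-1.2, 2.2, 1.7]
```

Seated at TCP z 117.1 (expected 117), force about 3 N. Back off 0.4 mm and turn clockwise.

```bash
python3 -m creep '[[[1,0,0,-0.04,0],[1,0,0,0,4],[1,0,0,0,4],[1,0,0,0,4],[1,0,0,0,4],[1,0,0,0,4],[1,0,0,0,0]]]' | grep -E 'pos|contact'; python3 -c "
from h import *
go(487.6,-304.1,117.3,-63)"; python3 -m creep '[[[1,0,0,0,5],[1,0,0,0,5],[1,0,0,0,5],[1,0,0,0,5],[1,0,0,0,5],[1,0,0,0,5],[1,0,0,0,5],[1,0,0,0,5],[1,0,0,0,5],[1,0,0,0,5],[1,0,0,0,0]]]' | grep -E 'pos|contact'; python3 -c "
from h import *
go(487.6,-304.1,117.3,-63)"
```

```text
eef_pos: [487.8, -304.1, 117.1]
contact_force: [0.5, 0.5, -0.6]
t 15.03 p [ 487.8 -304.1  117.1] yaw 9.07 q [-0.73  0.22  1.93  0.    0.99  0.68] | shift cm [-0.02 -0.01 -0.02] turn 72.07
F [ 0.5   0.47 -0.61] M [ 0.038  0.031 -0.05 ] w 13.2 gf 68.4
eef_pos: [487.8, -304.2, 117.1]
contact_force: [-0.0, -0.2, -0.1]
t 16.4 p [ 487.8 -304.2  117.1] yaw -40.86 q [-0.73  0.22  1.93 -0.    0.99  1.55] | shift cm [-0.02  0.   -0.02] turn 22.14
F [-0.03 -0.19 -0.08] M [-0.119 -0.034  0.038] w 12.84 gf 68.4
```

```bash
python3 -m creep '[[[1,0,0,0,5],[1,0,0,0,5],[1,0,0,0,5],[1,0,0,0,0]]]' >/dev/null; python3 -c "
from h import *
go(487.6,-304.1,117.3,-63)"; python3 -m creep '[[[1,0,0,0,4],[1,0,0,0,0]]]'>/dev/null;  python3 -c "
from h import *
go(487.6,-304.1,117.3,-63)"; python3 -m creep '[[[1,0,0,0,3],[1,0,0,0,0]]]'>/dev/null;  python3 -c "
from h import *
go(487.6,-304.1,117.3,-63)"
```

```text
t 16.9 p [ 487.7 -304.1  117.1] yaw -55.82 q [-0.73  0.22  1.93  0.    0.99  1.81] | shift cm [-0.01  0.01 -0.02] turn 7.18
F [-0.27 -0.85 -0.44] M [-0.037 -0.01  -0.026] w 13.56 gf 68.4
t 17.15 p [ 487.7 -304.1  117.1] yaw -59.81 q [-0.73  0.22  1.93  0.    0.99  1.88] | shift cm [-0.    0.01 -0.02] turn 3.19
F [-0.22 -0.18 -1.33] M [-0.092 -0.026 -0.022] w 12.93 gf 68.4
t 17.4 p [ 487.6 -304.   117.1] yaw -62.82 q [-0.73  0.22  1.93 -0.    0.99  1.93] | shift cm [ 0.01  0.   -0.02] turn 0.18
F [ 0.13 -0.58 -0.49] M [-0.088  0.012 -0.117] w 12.99 gf 68.4
```

```bash
python3 -m creep '[[[1,0,0,0,3],[1,0,0,0,0]]]'>/dev/null;  python3 -c "
from h import *
go(487.6,-304.1,117.3,-63)
for i in range(5): print(sense()['torque'])
"; python3 -m creep '[[[1,0,0,0,2],[1,0,0,0,0]]]'>/dev/null;  python3 -c "
from h import *
go(487.6,-304.1,117.3,-63)"
```

```text
t 17.65 p [ 487.3 -304.1  117.1] yaw -65.82 q [-0.73  0.22  1.93 -0.    0.99  1.99] | shift cm [ 0.01 -0.03 -0.02] turn -2.82
F [-1.42 -0.48 -0.03] M [-0.144  0.22   0.036] w 13.38 gf 68.4
[-0.14388858  0.21989364  0.03566018]
[-0.14388858  0.21989364  0.03566018]
[-0.14388858  0.21989364  0.03566018]
[-0.14388858  0.21989364  0.03566018]
[-0.14388858  0.21989364  0.03566018]
t 17.9 p [ 487.3 -304.1  117.1] yaw -67.93 q [-0.73  0.22  1.93 -0.    0.99  2.02] | shift cm [ 0.01 -0.02 -0.02] turn -4.93
F [-1.56 -0.88  0.59] M [-0.084  0.497 -0.014] w 13.49 gf 68.4
```

Total turn 97° (1.69 rad) and the moments are rising, so the stops are reached. Relax 2° and lift slowly into the pockets.

```bash
python3 -m creep '[[[1,0,0,0,-2],[1,0,0,-0.1,0],[1,0,0,-0.1,0],[1,0,0,-0.1,0],[1,0,0,0,0]]]'| grep -E 'pos|contact'; for i in 1 2 3; do python3 -m creep '[[[1,0,0,-0.08,0],[1,0,0,0,0]]]' | grep -E 'pos|contact'; done
```

```text
eef_pos: [487.5, -303.9, 120.0]
contact_force: [-2.0, -0.2, -2.9]
eef_pos: [487.5, -304.0, 120.9]
contact_force: [-1.1, -0.5, -2.5]
eef_pos: [487.6, -304.1, 121.8]
contact_force: [-2.0, -0.6, -1.5]
eef_pos: [487.6, -304.0, 122.3]
contact_force: [-1.9, -1.1, -4.0]
```

Load starts at 5.2 mm above the seat, so the pins are in the pockets. Pulling up.

```bash
for i in 1 2 3; do python3 -m creep '[[[1,0,0,-0.1,0],[1,0,0,0,0]]]' | grep -E 'pos|contact'; done; python3 -m creep '[[[1,0,0,-0.2,0],[1,0,0,-0.2,0],[1,0,0,-0.2,0],[1,0,0,0,0]]]' | grep -E 'pos|contact'
```

```text
eef_pos: [487.4, -303.8, 122.5]
contact_force: [-0.7, -2.2, -9.1]
eef_pos: [487.2, -303.6, 123.1]
contact_force: [0.6, -2.7, -14.0]
eef_pos: [487.2, -303.5, 124.9]
contact_force: [0.2, -1.2, -14.7]
eef_pos: [487.5, -303.6, 131.6]
contact_force: [0.0, 0.4, -13.0]
```

```bash
python3 -m creep '[[[1,0,0,-0.2,0],[1,0,0,-0.2,0],[1,0,0,-0.2,0],[1,0,0,-0.2,0],[1,0,0,-0.2,0],[1,0,0,-0.2,0],[1,0,0,-0.2,0],[1,0,0,-0.2,0],[1,0,0,0,0]]]' | grep -E 'pos|contact'; python3 -m creep '[[[1,0,0,-0.2,0],[1,0,0,-0.3,0],[1,0,0,-0.3,0],[1,0,0,-0.3,0],[1,0,0,-0.3,0],[1,0,0,-0.3,0],[1,0,0,-0.3,0],[1,0,0,-0.3,0],[1,0,0,-0.2,0],[1,0,0,0,0]]]' | grep -E 'pos|contact'; python3 -c "
from h import *
go(440,-304,172,None)"
```

```text
eef_pos: [489.4, -305.7, 150.5]
contact_force: [-0.2, -0.0, -5.8]
eef_pos: [487.7, -304.1, 172.8]
contact_force: [0.3, 0.4, -6.5]
t 22.9 p [ 487.7 -304.1  172.8] yaw -65.97 q [-0.73  0.15  1.9   0.    1.09  1.99] | shift cm [-1.96  4.36  0.08] turn 0
F [ 0.34  0.42 -6.46] M [-0.054 -0.021 -0.014] w 12.9 gf 70.7
```

The plug hangs free: load about 6 N, its underside about 74 mm high. Small turn back for joint range, then carry it in front of the wheel.

```bash
python3 -m creep '[[[1,0,0,0,-2],[1,0,0,0,-3],[1,0,0,0,-3],[1,0,0,0,-3],[1,0,0,0,-1],[1,-0.5,-0.06,0,0],[1,-1,-0.12,0,0],[1,-1.3,-0.16,0,0],[1,-1.3,-0.16,0,0],[1,-1.3,-0.16,0,0],[1,-1.3,-0.16,0,0],[1,-1.3,-0.16,0,0],[1,-1.3,-0.16,0,0],[1,-1.3,-0.16,0,0],[1,-0.8,-0.1,0,0],[1,-0.4,-0.05,0,0],[1,0,0,0,0]]]' | grep -E 'pos|contact'; python3 -c "
from h import *
go(430,50,172,None)"
```

```text
eef_pos: [430.0, -200.1, 172.7]
contact_force: [-0.0, 1.1, -6.1]
t 25.02 p [ 430.  -200.1  172.7] yaw -53.96 q [-0.65 -0.08  2.13 -0.    1.09  1.86] | shift cm [-20.22 -14.71   0.06] turn 0
F [-0.03  1.15 -6.05] M [-0.026 -0.028  0.013] w 13.31 gf 70.7
```

```bash
python3 -m creep '[[[1,-0.4,-0.3,0,0],[1,-0.8,-0.58,0,0],[1,-1.2,-0.87,0,0],[1,-1.2,-0.87,0,0],[1,-1.2,-0.87,0,0],[1,-1.2,-0.87,0,0],[1,-1.2,-0.87,0,0],[1,-1.2,-0.87,0,0],[1,-1.2,-0.87,0,0],[1,-1.2,-0.87,0,0],[1,-1.2,-0.87,0,0],[1,-1.2,-0.87,0,0],[1,-1.2,-0.87,0,0],[1,-1.2,-0.87,0,0],[1,-1.2,-0.87,0,0],[1,-1.2,-0.87,0,0],[1,-1.2,-0.87,0,0],[1,-0.6,-0.45,0,0],[1,-0.4,-0.3,0,0],[1,0,0,0,0]]]' | grep -E 'pos|contact'
python3 - <<'E'
from h import *
go(467,100,172,None)
ci=camera_info("top");im=capture("top")
for s in silhouettes("top","tray")[:1]:
    ys,xs=np.nonzero(s["region"]);print(s["conf"],s["extent"])
ci=camera_info("wrist");im=capture("wrist");cv2.imwrite("pics/w5.png",im)
for q in("tray","plug"):
    for s in silhouettes("wrist",q)[:2]: print(q,s["conf"],s["extent"])
E
```

```text
eef_pos: [429.9, 49.8, 172.5]
contact_force: [0.6, -1.0, -5.5]
t 27.52 p [429.9  49.8 172.5] yaw -53.95 q [-0.12 -0.18  2.22 -0.    1.1   2.39] | shift cm [-1.88 -5.95  0.05] turn 0
F [ 0.57 -0.96 -5.47] M [-0.049  0.049 -0.019] w 12.94 gf 70.7
0.44 [219.3, 281.2, 235.9, 291.0]
tray 0.6 [143.3, 161.2, 327.8, 342.4]
plug 0.78 [250.4, 217.8, 389.1, 313.2]
```

```bash
python3 -m creep '[[[1,-0.15,-0.5,0,0],[1,-0.32,-1,0,0],[1,-0.32,-1,0,0],[1,-0.32,-1,0,0],[1,-0.32,-1,0,0],[1,-0.3,-0.95,0,0],[1,-0.15,-0.5,0,0],[1,0,0,0,0]]]' | grep -E 'pos|contact'
python3 - <<'E'
from h import *
go(467,100,122,None)
im=capture("wrist");cv2.imwrite("pics/w6.png",im)
ci=camera_info("wrist");p=sense()["eef_pos"]
print(proj(ci,(p[0],p[1],74)),[proj(ci,(467+a,100+b,18)).round() for a,b in((50,50),(50,-50),(-50,-50),(-50,50))])
E
```

```text
eef_pos: [467.1, 100.1, 172.5]
contact_force: [0.1, 0.8, -5.7]
t 28.77 p [467.1 100.1 172.5] yaw -53.94 q [-0.   -0.07  2.12 -0.    1.09  2.51] | shift cm [0.   0.01 5.05] turn 0
F [ 0.11  0.8  -5.72] M [-0.027 -0.005  0.011] w 12.99 gf 70.7
[318.31520839 259.78689457] [array([218., 251.]), array([301., 131.]), array([420., 220.]), array([333., 327.])]
```

View pics/w6.png

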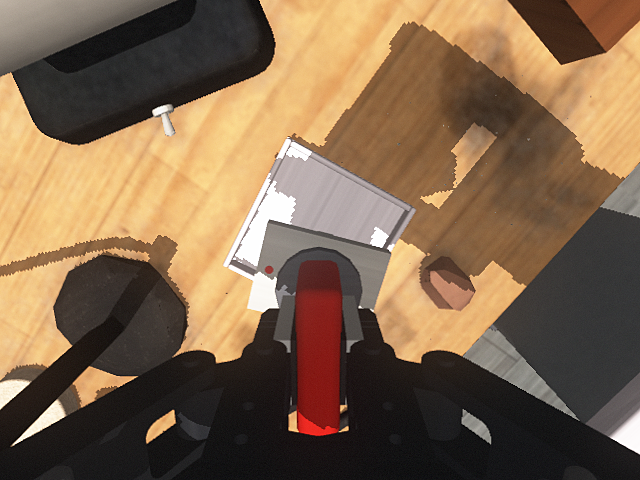

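The tray corners at (288,138), (413,208) and (228,265) give a tray centre within about 1 mm of the target. The plug hangs level over it. Lowering.

```bash
python3 -m creep '[[[1,0,0,0.3,0],[1,0,0,0.5,0],[1,0,0,0.6,0],[1,0,0,0.6,0],[1,0,0,0.6,0],[1,0,0,0.6,0],[1,0,0,0.6,0],[1,0,0,0.6,0],[1,0,0,0.6,0],[1,0,0,0.5,0],[1,0,0,0.4,0],[1,0,0,0.3,0],[1,0,0,0.2,0],[1,0,0,0,0]]]' | grep -E 'pos|contact'; for i in 1 2 3; do python3 -m creep '[[[1,0,0,0.1,0],[1,0,0,0.1,0],[1,0,0,0,0]]]' | grep -E 'pos|contact'; done
```

```text
eef_pos: [466.9, 99.8, 108.5]
contact_force: [0.3, -0.2, -6.7]
eef_pos: [466.9, 99.8, 106.5]
contact_force: [0.4, 0.2, -6.4]
eef_pos: [466.9, 99.8, 104.4]
contact_force: [0.1, -0.5, -6.3]
eef_pos: [466.9, 99.8, 102.5]
contact_force: [0.1, 0.9, -6.5]
```

```bash
for i in 1 2 3 4; do python3 -m creep '[[[1,0,0,0.1,0],[1,0,0,0,0]]]' | grep -E 'pos|contact'; done
```

```text
eef_pos: [467.4, 99.8, 102.1]
contact_force: [-1.5, -0.7, -1.6]
eef_pos: [467.4, 99.7, 100.9]
contact_force: [-0.4, -0.9, -0.2]
eef_pos: [467.2, 99.9, 99.5]
contact_force: [0.3, -0.8, -1.8]
eef_pos: [467.0, 99.9, 98.4]
contact_force: [0.6, -0.2, -2.2]
```

Plug on the floor at TCP z≈102. Now lower the puller until its collar seats (≈97).

```bash
for i in 1 2 3 4 5; do python3 -m creep '[[[1,0,0,0.05,0],[1,0,0,0,0]]]' | grep -E 'pos|contact'; done
```

```text
eef_pos: [467.0, 99.9, 98.0]
contact_force: [0.1, -0.3, -1.9]
eef_pos: [466.9, 99.8, 97.5]
contact_force: [-0.2, 0.2, -1.0]
eef_pos: [467.0, 99.8, 97.1]
contact_force: [-0.3, 0.6, -1.2]
eef_pos: [467.2, 99.8, 97.1]
contact_force: [-2.4, -0.4, 4.0]
eef_pos: [467.2, 99.8, 97.0]
contact_force: [-2.7, -0.2, 7.1]
```

```bash
python3 -m creep '[[[1,0,0,-0.08,0],[1.8,0,0,0,0],[2.5,0,0,0,0],[3.5,0,0,0,0],[4.5,0,0,0,0],[4.5,0,0,0,0],[4.5,0,0,0,0],[4.5,0,0,-0.5,0],[4.5,0,0,-1,0],[4.5,0,0,-2,0],[4.5,0,0,-3,0],[4.5,0,0,-3,0],[4.5,0,0,-3,0],[4.5,0,0,0,0],[4.5,0,0,0,0]]]'
python3 - <<'E'
from h import *
im=capture("wrist");cv2.imwrite("pics/w7.png",im)
print(proj(camera_info("wrist"),(467,100,38)))
E
```

```text
time_s: 35.83
eef_pos: [466.5, 99.8, 221.3]
ee_rot: [[0.588, -0.809, -0.001], [-0.809, -0.588, -0.0], [-0.0, 0.001, -1.0]]
contact_force: [-0.1, 0.1, -0.1]
width: 44.7
gripper_force: 0.0
[316.92143038 225.55201183]
```

View pics/w7.png

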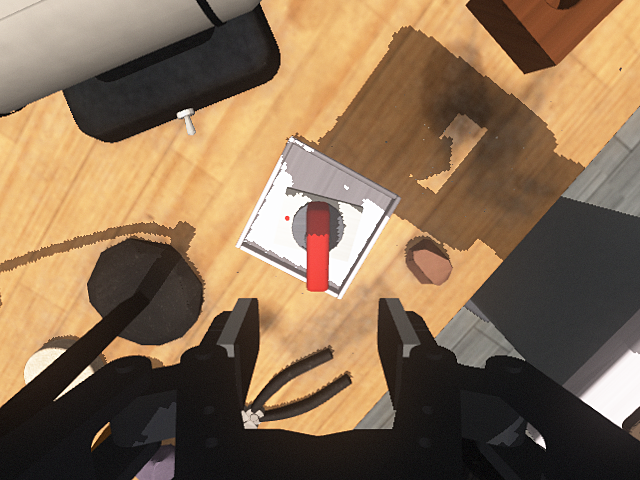

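The picture shows the plug upright at the tray's centre, near (320,222). The puller stands in it with its collar on the head, and the gripper is clear. Handing in.

```bash
python3 -c "
from bench import *
print(finish_job())"
```

```text
the job is handed in; nothing more can be done
None
```

The plug is out of the block and stands upright at the centre of the tray with the released puller standing in it; I handed the job in at about 36 s, and no verdict came back.

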